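Squeeze a glued resin blank in the lever clamp, four clicks, and hold

ROBOT

A 6-joint arm with a two-finger parallel gripper is mounted at the origin on the work surface. World frame = base frame: x ahead of the robot, y to its left, z up, the work surface at z = 0. Lengths are in m, angles in rad, forces in N, time in s.
With the tool pointing down it reaches from about 0.3 to 1 m from the base axis. Payload 5.1 kg.
Tool frame: the origin (TCP) lies at the very end of the fingers, on their centre line; the grasp point (between the pads) lies 19 mm behind it; z points along the fingers, y is the line along which they close (so a half turn about z gives the same grasp; the last joint's range is limited). The gripper opens to 95 mm and grips with 3 to 60 N. Pads are 20 mm wide; open, the fingers measure 119 mm over their backs; the gripper's body (75 mm by 180 mm) begins 59 mm behind the grasp point.
Start: joints at [1.085, 0.124, 1.65, -0, 1.367, -0.083], TCP at [0.255, 0.598, 0.215] pointing down, gripper open.
Joint ranges: [-2.61, 2.61], [-1.02, 2.33], [0.03, 2.71], [-1.35, 4.49], [0.32, 2.68], [-2.91, 2.91]. Speed limits (rad/s): [2.57, 2.57, 3.14, 3.14, 3.14, 3.14].

INTERFACE

Orientations are given as a unit quaternion [x, y, z, w].
In Python, from station import bot gives the robot as it stands.
- The arm moves only by the tool steer_hand, called after "Request:" as name(argument=value, ...) on one line, values as JSON. Schema: {"type":"object","properties":{"ticks":{"type":"string"},"grip_n":{"type":"number"},"only":{"type":"string"},"quiet":{"type":"boolean"},"lines":{"type":"string"}},"required":["ticks"],"additionalProperties":false}. ticks is a string of 1 to 10 rows, parted by semicolons, with the numbers parted by spaces; each row has 5 numbers: the opening from 0.0 (shut) to 1.0 (fully open), then dx, dy, dz in fractions of the full range, 1 being 0.8 m, then a turn about the tool's z in shares of pi rad (1.0 is pi rad); each row is the pose to reach, as a shift and turn from the pose commanded when the call began, along the tool's axes at that moment; what a row does not reach only later rows make up. A row lasts 1/10 s, in which the tool goes at most 0.05 m and 0.15 rad, less where a joint would pass 70% of its speed; a pose out of reach is approached as far as the arm can. The fingers move at their own pace and stop on an object; grip_n is the grip in N (left out, the last holds). Time passes only in rows, so rows that do not move let the fingers close. The tool returns the time, the measured TCP pose, the force, the opening and the grip force at its end. only (a regular expression) keeps the lines of the reply that match it, lines (a string "A,B") keeps lines A to B, and quiet returns only ok. Shift and turn numbers lie between -1 and 1, and a call with a number outside is refused. Input that does not fit is refused with a message, and nothing moves.
- bot.observe(): the state, without advancing time (a new reading comes with each control period).
- bot.get_image(name): name is "side" or "top"; returns a dict with "pixels" (480x640x3 uint8, blue, green, red), "camera_matrix" (3x3 intrinsics, pixels), "D" ([k1, k2, p1, p2, k3] as OpenCV has them; the pictures are not rectified), "world_to_cam" (4x4, takes a point from world to camera coordinates). Camera axes: x right, y down, z forward; pixel columns grow to the right and rows downward; lengths in m; the calibration is good to about 2 mm. A picture is of the moment at which its call begins. There is no depth.
- bot.hand_in(): hands the job in; it is judged then, once.
The state is a dict: "clock": time; "q": joint angles; "dq": joint speeds; "joint_torque": joint torques, N m; "tcp_pos": TCP position; "eef_rot": TCP orientation; "force": force on the tool from outside, world axes, zero at the start; "moment": the same for the moment, N m; "width": opening from 0.0 (shut) to 1.0 (fully open); "gripper_force": force on a finger pad.
Only numpy, scipy, OpenCV 4.12 (cv2) and the standard library are available. Lean on these libraries where they do the work, as an engineer would, in place of code of your own. Each camera call takes 0.05 s, during which the arm holds its last target. There are 200 camera calls.

TASK

Take the two-layer resin blank out of the curing rack and stand it upright, fully home, in the slot of the lever clamp, and let go of it. Then bring the clamp's lever down by four clicks, without ever going on to a fifth (that would crack the resin), and finish while still holding the lever at the fourth click, because it springs back as soon as it is let go. Leave everything else on the bench as it stands.

Things in the scene. Friction and masses are not known exactly. Their poses are not given: they have to be found in the camera images.
- blank: the two-layer resin blank: an upright rectangular bar 110 mm tall, 18 mm thick (x, across the glue line) and 24 mm wide (y), one 9 mm layer amber and one milky; the only rectangular bar in the rack. 40 to 80 g. Origin at the centre of its lower end, z up. It stands in one of the three rack slots (which one varies), its lower end 10 mm above the bench
- rack: fixed wooden curing rack, 70 mm (x) by 180 mm (y) by 35 mm high, with three equal upright slots in a row along its y at -60, 0 and +60 mm, each 26 mm (x) by 20 mm (y) and 25 mm deep. Origin at the centre of its underside
- clamp: the lever clamp, bolted down: origin at the underside; x is the way the ram pushes, the lever sticks out to -x. Nest block with the slot: x 30 to 120, y -40 to 40, 30 mm high; fixed jaw beyond the slot: x 86 to 112, 44 mm wide, top at z 72 mm; headstock x -75 to -5, 50 mm wide, top at z 100 mm; at y -36 mm a toothed click disc under a sprung roller pawl on a bracket (x -49 to -31, top at z 178 mm)
- slot (a point): centre of the slot's mouth, 30 mm above the bench, axes as the clamp's. The slot is a recess 21 mm (x) by 27 mm (y), 20 mm deep, floor 10 mm above the bench: the blank goes in with its 18 mm thickness along x, either face to the ram, and its top then stands 120 mm above the bench. Beside it stand only the jaw (top z 72 mm) and the ram pad (top z 64 mm)
- clamp_pad: round rubber-faced pad, 28 mm across, on the sprung nose of the ram, 50 mm above the bench (its origin is the clamp's origin, carried along by the ram). At rest it stands 5 mm short of a blank centred in the slot. It advances 2.8 mm per click, meets the blank in the third click and then squeezes it with 3 N per mm, some 14 N at the fourth
- clamp_lever (a joint): lever angle in rad: 0 at rest on its upper stop, where it always starts, growing as the knob comes down, to 1.08 at the lower stop. A click every 10 degrees: notch n lies at n x 0.175. The push needed at the knob swings between about 2 and 10 N: it sinks by 4 or 5 N on the way to a notch and climbs by as much just past it. Nothing locks: let go, it springs back up
- knob (a point): centre of the black ball knob, 30 mm across, at the end of the lever's 12 mm round steel bar: the part to hold. At rest 123 mm to -x of the clamp's origin and 191 mm above the bench, the bar rising to it from the pivot at 52 degrees. Its axes turn with the lever
- pivot (a point): axis of the lever, horizontal along the clamp's y, 40 mm to -x of the clamp's origin and 85 mm above the bench; the knob centre swings about it in an arc of 135 mm radius in the plane of the clamp's x and z, outward and down. Its axes turn with the lever
- rod: bystander: dark smoke-grey round resin rod, 18 mm across and 118 mm tall, standing in a rack slot
- stopper: bystander: milky turned resin bottle stopper with a bulbous head 28 mm across, 88 mm tall, standing in a rack slot
- dropper_a: bystander: white dropper bottle, 27 mm across, 81 mm tall, standing beyond the clamp
- dropper_b: bystander: white dropper bottle, 27 mm across, 81 mm tall, standing beyond the clamp
- pigment_jar: bystander: amber glass pigment jar with a black cap, 44 mm across, 45 mm tall, standing beyond the clamp to the right
- mixing_cup: bystander: clear plastic mixing cup, 64 mm across the rim, 75 mm tall, standing beyond the gap between rack and clamp
- brush: bystander: brush 170 mm long lying beyond the rack

How it is judged:
On the way, in this order (a step that is already met when the one before it is completed fails the run):
1. the blank stands upright and fully home in the clamp's slot, let go, with the clamp still open (horizontal distance between blank and slot below 0.005 m and z of blank in the frame of slot below -0.017 m and angle between blank's own z axis and vertical below 0.12 rad and contact force between the fingers and blank below 0.05 N and value of joint clamp_lever below 0.08 rad), for 0.2 s.
2. the lever is brought down past its second click by the hand (value of joint clamp_lever above 0.35 rad and contact force between the fingers and clamp above 0.5 N), for 0.1 s.
At the end, for the whole second after the job is handed in: Fingers hold the lever handle (over 1 N) at the fourth click, 0.62 to 0.775 rad; the pad presses the blank with over 5 N; the blank stands in the slot untouched by the arm, within 5 mm of its centre, its end over 17 mm below the mouth, under 0.06 rad off upright (value of joint clamp_lever between 0.62 and 0.775 rad and contact force between the fingers and clamp above 1 N and contact force between the arm and blank below 0.05 N and contact force between clamp_pad and blank above 5 N and horizontal distance between blank and slot below 0.005 m and z of blank in the frame of slot below -0.017 m and angle between blank's own z axis and vertical below 0.06 rad); the arm keeps its last pose, push and grip.
It fails at once if the lever goes on to a fifth click (value of joint clamp_lever above 0.8 rad).
It fails at once if the other pieces in the rack are knocked or pulled out (distance of any of rod, stopper from where it was at the start of the episode above 0.015 m or angle between any of rod, stopper's own z axis and vertical above 0.35 rad).
It fails at once if another thing on the bench is pushed away or tipped over (distance of any of dropper_a, dropper_b, pigment_jar, mixing_cup, brush from where it was at the start of the episode above 0.03 m).
It also fails if it takes over 67 s, if anything falls off the work surface, if the arm or the gripper's body presses on something with over 40 N, if the wrist force passes 120 N, or if a joint passes its speed limit or range.

## Working session

There is one attempt and no reset: what is moved stays moved. The work goes in short steps, Python scripts to look and compute and a tool call to move; the robot and the scene stay as the last step left them, time stands still between calls to the robot, and variables do not carry over. Pictures are saved under pics/ and viewed, at most 10 in all, crops included, and the job is handed in when it is done.

```bash
ls; mkdir -p pics; cat > h.py <<'E'
import numpy as np,cv2
from station import bot
def snap(n,f):
    im=bot.get_image(n); cv2.imwrite(f'pics/{f}.png',im['pixels'])
    np.savez(f'pics/{f}.npz',K=im['camera_matrix'],D=im['D'],T=im['world_to_cam']); return im
def load(f):
    d=np.load(f'pics/{f}.npz'); return np.array(d['K'],float),np.array(d['D'],float),np.array(d['T'],float)
def ray(f,uv):
    K,D,T=load(f); p=cv2.undistortPoints(np.array([[uv]],float),K,D)[0,0]
    R=T[:3,:3]; return -R.T@T[:3,3], R.T@np.array([p[0],p[1],1])
def atz(f,uv,z):
    c,d=ray(f,uv); return c+d*(z-c[2])/d[2]
def proj(f,P):
    K,D,T=load(f); return cv2.projectPoints(np.array(P,float).reshape(-1,3),cv2.Rodrigues(T[:3,:3])[0],T[:3,3],K,D)[0][:,0]
E
python3 - <<'E'
from h import *
for n in('top','side'): snap(n,n+'0'); c,d=ray(n+'0',(320,240)); print(n,c,d)
print(bot.observe())
E
```

```text
pics
station.py
top [0.40493421 0.04436117 1.23608107] [ 0.16895559 -0.01923471 -0.98563305]
side [ 0.41585079 -0.71155277  0.76233179] [ 0.19877259  0.76210521 -0.61624251]
{'clock': 0.1, 'q': array([ 1.08540288e+00,  1.24422819e-01,  1.65148821e+00, -2.44297680e-05,
        1.36748463e+00, -8.25764646e-02]), 'dq': array([-0.00046006, -0.00298842, -0.00353886,  0.00100934,  0.00015148,
       -0.0015625 ]), 'joint_torque': array([ 1.17514435e-03, -4.18877757e+01, -3.61097503e+01,  7.77345314e-02,
        4.61417274e-02, -7.88102989e-05]), 'tcp_pos': array([0.25456624, 0.59747263, 0.21355011]), 'eef_rot': array([ 2.00047038e-01,  9.79785880e-01, -8.68744508e-04, -2.41103583e-04]), 'force': array([-0.56787509, -1.03251859,  0.63109546]), 'moment': array([-0.05049764, -0.06235664,  0.03763497]), 'gripper_force': 0.0, 'width': 1.002111570430647}
```

View pics/top0.png

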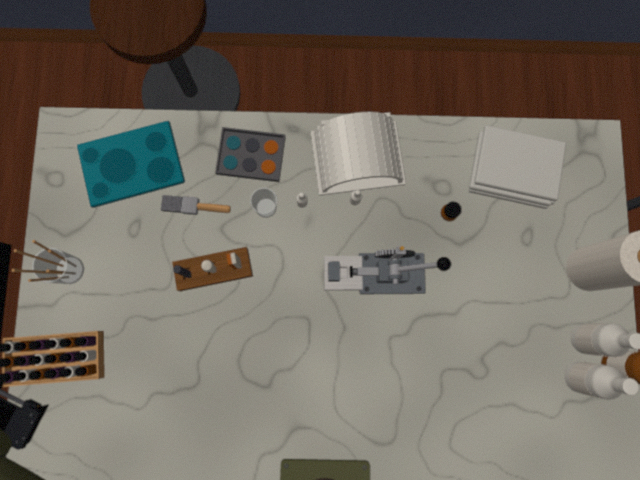

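View pics/side0.png

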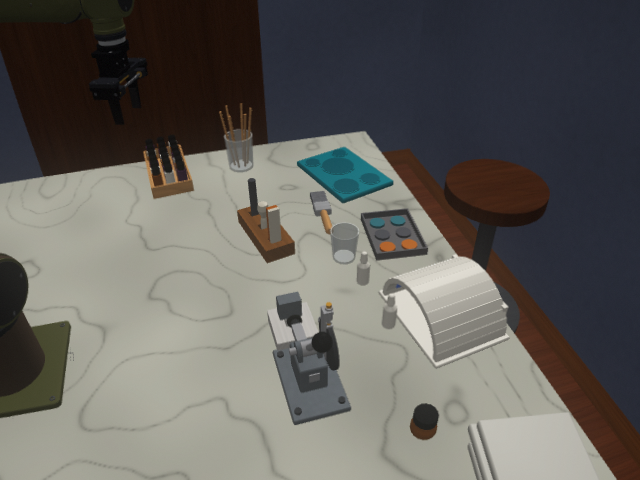

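The top view shows the rack at about (212,268), with the blank in its right-hand slot at (235,259). The clamp is at about (375,272), ram pointing left (+y world), knob at (443,264). The side view agrees. I'll enlarge both areas next.

```bash
python3 - <<'E'
from h import *
t=cv2.imread('pics/top0.png'); s=cv2.imread('pics/side0.png')
z=lambda im,x,y,w,h,W,H: cv2.resize(im[y:y+h,x:x+w],(W,H),interpolation=cv2.INTER_CUBIC)
a=z(t,165,235,100,60,400,240); b=z(t,315,235,140,70,560,280)
A=np.zeros((600,800,3),np.uint8)
A[:300,:500]=z(t,165,235,100,60,500,300); A[300:600,:]=z(t,310,235,160,60,800,300)
cv2.imwrite('pics/c1.png',A)
B=np.zeros((600,800,3),np.uint8)
B[:,:400]=z(s,230,170,80,120,400,600); B[:,400:]=z(s,255,285,100,150,400,600)
cv2.imwrite('pics/c2.png',B)
E
```

```text
(no output)
```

View pics/c1.png

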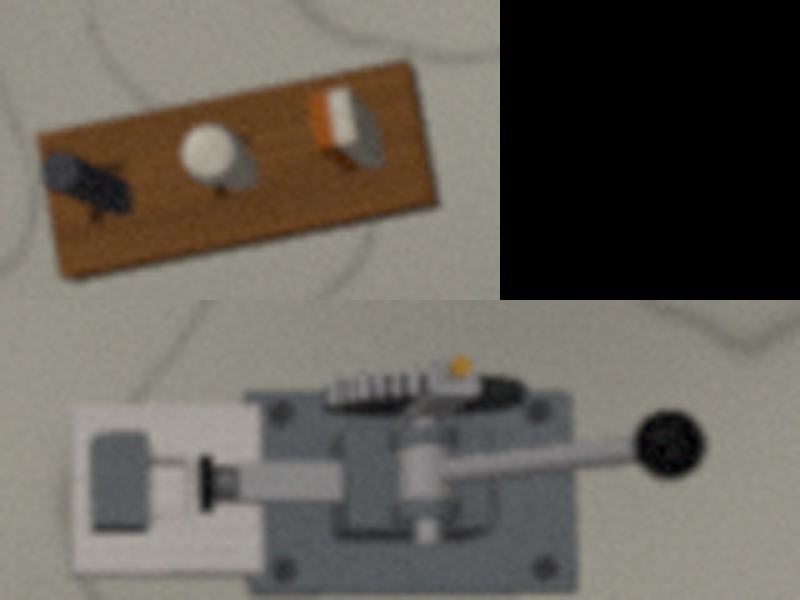

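View pics/c2.png

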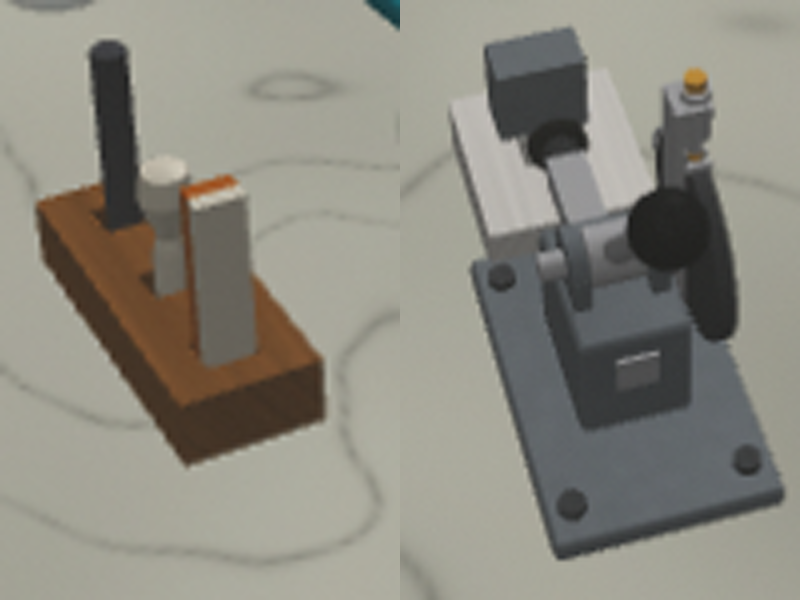

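```bash
cat > fit.py <<'E'
from h import *
from scipy.optimize import least_squares
def fit(obs,x0):
    def P(v,p): c,s=np.cos(v[2]),np.sin(v[2]); return [v[0]+c*p[0]-s*p[1],v[1]+s*p[0]+c*p[1],p[2]]
    f=lambda v: np.concatenate([proj(n,P(v,p))[0]-uv for n,p,uv in obs])
    r=least_squares(f,x0,loss='soft_l1',x_scale=[.01,.01,.05]); return r.x,r.fun.reshape(-1,2).round(1).tolist()
t1=lambda u,v:(165+u/5,235+v/5); t2=lambda u,v:(310+u/5,235+(v-300)/5)
s1=lambda u,v:(230+u/5,170+v/5); s2=lambda u,v:(255+(u-400)/4,285+v/4)
T,S='top0','side0'; m=.001
clamp=[(T,[.12,-.04,.03],t2(72,405)),(T,[.12,.04,.03],t2(72,573)),(T,[.03,-.04,.03],t2(263,402)),(T,[.03,.04,.03],t2(263,573)),
(T,[-.123,0,.191],t2(670,444)),(S,[-.123,0,.191],s2(668,228)),
(S,[.12,.04,.03],s2(449,104)),(S,[.12,-.04,.03],s2(607,70)),
(S,[.086,.022,.072],s2(495,80)),(S,[.086,-.022,.072],s2(587,62)),(S,[.112,.022,.072],s2(486,45)),(S,[.112,-.022,.072],s2(574,28))]
c,r=fit(clamp,[.5,-.0,1.57]); print('clamp',c,r)
rack=[(T,[.035,.09,.035],t1(40,133)),(T,[.035,-.09,.035],t1(410,62)),(T,[-.035,-.09,.035],t1(438,207)),(T,[-.035,.09,.035],t1(68,279)),
(S,[-.035,-.09,.035],s1(182,405)),(S,[.035,-.09,.035],s1(324,358)),(S,[-.035,.09,.035],s1(38,207)),(S,[-.035,-.09,0],s1(188,466)),(S,[.035,-.09,0],s1(325,418))]
k,r=fit(rack,[.5,.35,.2]); print('rack',k,r)
b=[(T,[.012,.009,.12],t1(308,92)),(T,[.012,-.009,.12],t1(347,87)),(T,[-.012,-.009,.12],t1(357,142)),(T,[-.012,.009,.12],t1(317,150)),
(S,[-.012,.009,.12],s1(181,190)),(S,[.012,.009,.12],s1(233,178)),(S,[.012,-.009,.12],s1(248,193)),(S,[-.012,-.009,.12],s1(190,210)),(S,[-.012,-.009,.035],s1(202,365)),(S,[.012,-.009,.035],s1(256,350))]
b,r=fit(b,[.5,.3,.2]); print('blank',b,r)
R=lambda v,x,y:(v[0]+np.cos(v[2])*x-np.sin(v[2])*y, v[1]+np.sin(v[2])*x+np.cos(v[2])*y)
print('rack slot -60',R(k,0,-.06),'slot',R(c,.0755,0),'knob',R(c,-.123,0),R(c,-.172,0))
E
python3 fit.py
```

```bash
cat >> h.py <<'E'
from scipy.spatial.transform import Rotation as Ro
def to(x,y,z,head=None):
    o=bot.observe(); R=Ro.from_quat(o['eef_rot']).as_matrix(); p=np.array(o['tcp_pos'])
    h=np.arctan2(R[1,1],R[0,1]); d=R.T@(np.array([x,y,z])-p)
    print('t',o['clock'],'tcp',p.round(4),'head',round(h,4),'shift',d.round(4),'turn',None if head is None else round(h-head,4),'w',round(o['width'],3),'gf',o['gripper_force'],'F',np.round(o['force'],1))
E
python3 -c "
from h import *
to(.5515,.2172,.2,.21)"
```

```text
t 0.1 tcp [0.2546 0.5975 0.2136] head 1.168 shift [-0.4222 -0.2334  0.0139] turn 0.958 w 1.002 gf 0.0 F [-0.6 -1.   0.6]
```

The manual's scale: shifts go in shares of 0.8 m and turns go in shares of pi rad. Converting my numbers, -0.422 m / 0.8 = -0.5275, -0.38 m / 0.8 = -0.475, 0.958 rad / 3.1416 = 0.3049.

Request:
steer_hand(ticks="1 -0.0525 -0.0288 0 0.0318;1 -0.105 -0.0588 0 0.0637;1 -0.1588 -0.0875 0 0.0955;1 -0.2113 -0.1163 0 0.1273;1 -0.2638 -0.1463 0 0.1592;1 -0.3163 -0.175 0 0.191;1 -0.37 -0.2038 0 0.2228;1 -0.4225 -0.2338 0 0.2546;1 -0.475 -0.2625 0 0.2865;1 -0.5275 -0.2925 0 0.3049")

```text
clock: 1.1
tcp_pos: [0.552, 0.2155, 0.2142]
eef_rot: [0.63, 0.776, -0.0, -0.0]
force: [0.2, 0.6, 0.1]
width: 0.997
gripper_force: 0.0
```

Request:
steer_hand(ticks="1 0 0 0 0;1 0 0 0 0;1 0 0 0 0")

```text
clock: 1.4
tcp_pos: [0.5506, 0.2179, 0.2142]
eef_rot: [0.629, 0.778, -0.0, -0.0]
force: [-0.4, -0.2, -0.2]
width: 0.999
gripper_force: 0.0
```

```bash
python3 -c "
from h import *
to(.5515,.2172,.075,.21)"
```

```text
t 1.4 tcp [0.5506 0.2179 0.2142] head 0.211 shift [-0.0009  0.0009  0.1392] turn 0.001 w 0.999 gf 0.0 F [-0.4 -0.2 -0.2]
```

To row units: 0.139 m / 0.8 = 0.1738, 0.12 m / 0.8 = 0.15.

Request:
steer_hand(ticks="1 -0.0013 0.0013 0.05 0;1 -0.0013 0.0013 0.1 0;1 -0.0013 0.0013 0.15 0;1 -0.0013 0.0013 0.1738 0;0.5 -0.0013 0.0013 0.1738 0;0.5 -0.0013 0.0013 0.1738 0;0.5 -0.0013 0.0013 0.1738 0", grip_n=20)

```text
clock: 2.1
tcp_pos: [0.5537, 0.2177, 0.078]
eef_rot: [0.629, 0.778, 0.002, 0.001]
force: [0.1, -0.9, -0.2]
width: 0.805
gripper_force: 0.0
```

```bash
python3 - <<'E'
from h import *
to(.5515,.2172,.075,.21)
a=snap('top','top1')['pixels'];b=snap('side','side1')['pixels']
A=np.zeros((480,800,3),np.uint8)
A[:,:400]=cv2.resize(a[220:316,170:250],(400,480),interpolation=2);A[:,400:]=cv2.resize(b[150:270,220:320],(400,480),interpolation=2)
cv2.imwrite('pics/c3.png',A)
E
```

```text
t 2.1 tcp [0.5537 0.2177 0.078 ] head 0.2113 shift [ 0.     -0.0022  0.003 ] turn 0.0013 w 0.805 gf 0.0 F [ 0.1 -0.9 -0.2]
```

View pics/c3.png

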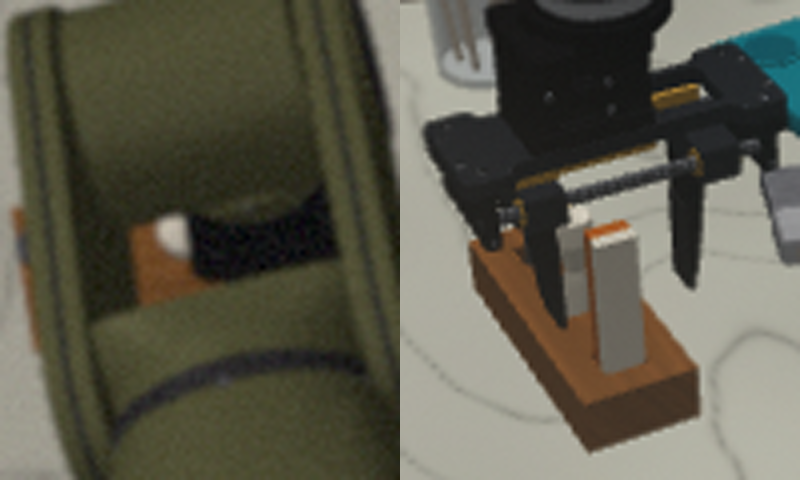

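The fingers straddle the blank: its top is at about (612,235) in the right half, between fingers at (555,300) and (690,270). Neither neighbour is touched, so I'm closing.

To row units: 0.003 m / 0.8 = 0.0038, -0.001 m / 0.8 = -0.0013.

Request:
steer_hand(ticks="0.2 0 -0.0013 0.0038 0;0.2 0 -0.0013 0.0038 0;0.2 0 -0.0013 0.0038 0;0.1 0 -0.0013 0.0038 0;0.1 0 -0.0013 0.0038 0;0.1 0 -0.0013 0.0038 0;0.1 0 -0.0013 0.0038 0;0.1 0 -0.0013 0.0038 0;0.1 0 -0.0013 0.0038 0;0.1 0 -0.0013 0.0038 0", grip_n=25)

```text
clock: 3.2
tcp_pos: [0.5515, 0.2162, 0.0727]
eef_rot: [0.629, 0.777, -0.0, 0.0]
force: [-0.3, -0.8, 0.3]
width: 0.25
gripper_force: 25.0
```

```bash
python3 -c "
from h import *
to(.5515,.2172,.15,.21)"
```

```text
t 3.2 tcp [0.5515 0.2162 0.0727] head 0.21 shift [ 0.0009  0.0002 -0.0773] turn 0.0 w 0.25 gf 24.99970057164319 F [-0.3 -0.8  0.3]
```

To row units: -0.1 m / 0.8 = -0.125, -0.06 m / 0.8 = -0.075.

Request:
steer_hand(ticks="0.1 0 0 -0.025 0;0.1 0 0 -0.05 0;0.1 0 0 -0.075 0;0.1 0 0 -0.1 0;0.1 0 0 -0.125 0;0.1 0 0 -0.125 0;0.1 0 0 -0.125 0")

```text
clock: 3.9
tcp_pos: [0.5515, 0.2163, 0.1724]
eef_rot: [0.629, 0.777, 0.0, 0.0]
force: [0.3, -1.1, -0.4]
width: 0.252
gripper_force: 25.0
```

```bash
python3 -c "
from h import *
to(.5362,-.0367,.173,.0235)"
```

```text
t 3.9 tcp [0.5515 0.2163 0.1724] head 0.2101 shift [-0.2443 -0.0677 -0.0006] turn 0.1866 w 0.252 gf 24.999391492456198 F [ 0.3 -1.1 -0.4]
```

To row units: -0.244 m / 0.8 = -0.305, -0.03 m / 0.8 = -0.0375, 0.03 rad / 3.1416 = 0.0095.

Request:
steer_hand(ticks="0.1 -0.0375 -0.01 0 0.0095;0.1 -0.075 -0.0213 0 0.0191;0.1 -0.1125 -0.0313 0 0.0286;0.1 -0.15 -0.0413 0 0.0382;0.1 -0.1875 -0.0525 0 0.0477;0.1 -0.225 -0.0625 0 0.0595;0.1 -0.2625 -0.0725 0 0.0595;0.1 -0.2938 -0.0813 0 0.0595;0.1 -0.305 -0.085 0 0.0595;0.1 -0.305 -0.085 0 0.0595")

```text
clock: 4.9
tcp_pos: [0.5351, -0.0372, 0.1711]
eef_rot: [0.7, 0.714, -0.001, -0.001]
force: [-0.2, 0.4, -0.6]
width: 0.249
gripper_force: 25.0
```

Request:
steer_hand(ticks="0.1 0 0 0.0375 0;0.1 0 0 0.0625 0;0.1 0 0 0.0688 0;0.1 0 0 0.0688 0;0.1 0 0 0.0688 0")

```text
clock: 5.4
tcp_pos: [0.5375, -0.0368, 0.1231]
eef_rot: [0.698, 0.716, -0.0, 0.002]
force: [-8.4, -3.6, 23.5]
width: 0.253
gripper_force: 25.0
```

```bash
python3 - <<'E'
from h import *
to(.5362,-.0367,.118,.0235)
a=snap('top','top2')['pixels'];b=snap('side','side2')['pixels']
A=np.zeros((600,800,3),np.uint8)
A[:,:200]=cv2.resize(a[220:310,330:360],(200,600),interpolation=2);A[:,200:]=cv2.resize(b[250:350,250:350],(600,600),interpolation=2)
cv2.imwrite('pics/c4.png',A)
E
```

```text
t 5.4 tcp [ 0.5375 -0.0368  0.1231] head 0.0252 shift [ 0.0001 -0.0013  0.0051] turn 0.0017 w 0.253 gf 25.002037659287453 F [-8.4 -3.6 23.5]
```

View pics/c4.png

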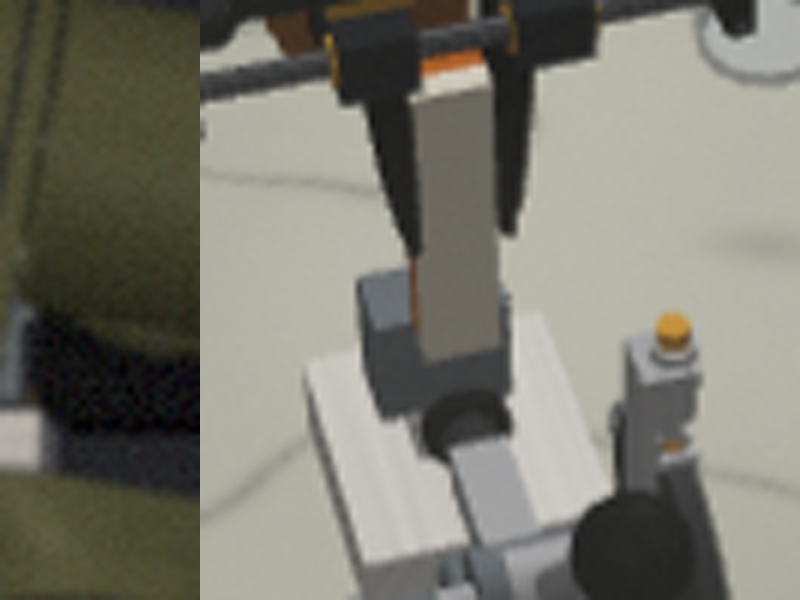

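The side crop shows the blank held between the fingers, top corners near (415,97) and (490,82), bottom corners near (422,362) and (500,345). It's above the pad and already touching something, since the upward force is 23 N. I'll fit its position from this picture.

```bash
python3 - <<'E'
from h import *
from scipy.optimize import least_squares
s=lambda u,v:(250+(u-200)/6,250+v/6)
h=.0252; c,sn=np.cos(h),np.sin(h)
loc=np.array([[-.012,-.009,.11],[.012,-.009,.11],[-.012,-.009,0],[.012,-.009,0],[-.012,.009,.11],[.012,.009,.11]])
uv=np.array([s(415,98),s(490,83),s(422,362),s(500,347),s(417,75),s(482,55)])
def P(v): 
    R=Ro.from_euler('xyz',[v[3],v[4],h]).as_matrix(); return loc@R.T+v[:3]
f=lambda v: np.r_[(proj('side2',P(v))-uv).ravel(),np.array(v[3:])/.03]
r=least_squares(f,[.536,-.037,.06,0,0],x_scale=[.01,.01,.01,.05,.05]); print(r.x.round(4),r.fun.round(1))
# clamp landmarks check in side2
s_=lambda p:proj('side2',p)
cy=1.5943;C=np.array([.538,-.1122])
W=lambda x,y,z:[C[0]+np.cos(cy)*x-np.sin(cy)*y,C[1]+np.sin(cy)*x+np.cos(cy)*y,z]
q=s_([W(.086,.022,.072),W(.112,.022,.072),W(.12,-.04,.03),W(.12,.04,.03),W(.0467+.01,0,.064)])
print(((q-250)*6+[200,0]).round())
E
```

```text
[ 0.5485  0.017   0.0189 -0.0164  0.0276] [ 0.7  0.8  0.8  1.1  0.9 -0.3 -0.3 -0.1 -1.9 -1.3 -0.3 -0.1 -0.5  0.9]
[[371. 331.]
 [353. 275.]
 [540. 313.]
 [302. 363.]
 [465. 401.]]
```

```bash
python3 - <<'E'
from h import *
from scipy.optimize import least_squares
s=lambda u,v:(250+(u-200)/6,250+v/6)
h=.0252
loc=np.array([[-.012,-.009,.11],[.012,-.009,.11],[-.012,-.009,0],[.012,-.009,0],[-.012,.009,.11],[.012,.009,.11]])
uv=np.array([s(415,98),s(490,83),s(422,362),s(500,347),s(417,75),s(482,55)])
for y in(-.045,-.0355,-.028):
  def P(v):
    return loc@Ro.from_euler('xyz',[v[2],v[3],h]).as_matrix().T+[v[0],y,v[1]]
  f=lambda v:(proj('side2',P(v))-uv).ravel()
  r=least_squares(f,[.536,.06,0,0],x_scale=[.01,.01,.05,.05]); print(y,r.x.round(4),r.fun.round(1))
E
```

```text
-0.045 [0.5366 0.0822 0.0752 0.0138] [ 0.3  1.4  1.8  1.3  0.2  0.5  0.   0.4 -2.6 -2.1  0.4 -1.3]
-0.0355 [0.5383 0.0723 0.0594 0.0172] [ 0.4  1.2  1.6  1.2  0.3  0.4 -0.   0.4 -2.4 -2.   0.3 -1.1]
-0.028 [0.5397 0.0645 0.0467 0.0199] [ 0.4  1.1  1.5  1.2  0.3  0.4 -0.1  0.4 -2.3 -1.9  0.2 -1. ]
```

To row units: -0.03 m / 0.8 = -0.0375, -0.015 m / 0.8 = -0.0188.

Request:
steer_hand(ticks="0.1 -0.0013 0 -0.0188 0;0.1 -0.0025 0 -0.0375 0;0.1 -0.0025 0 -0.0375 0;0.1 -0.0025 0 -0.0375 0")

```text
clock: 5.9
tcp_pos: [0.536, -0.0381, 0.1476]
eef_rot: [0.699, 0.715, 0.0, 0.0]
force: [0.6, -0.5, -1.1]
width: 0.251
gripper_force: 25.0
```

```bash
python3 - <<'E'
from h import *
to(.5362,-.0387,.14,.0235)
a=snap('top','top3')['pixels'];b=snap('side','side3')['pixels']
A=cv2.resize(b[220:320,250:350],(600,600),interpolation=2)
cv2.imwrite('pics/c5.png',A)
E
```

```text
t 5.9 tcp [ 0.536  -0.0381  0.1476] head 0.0235 shift [-0.0007  0.0002  0.0076] turn -0.0 w 0.251 gf 24.999645799398422 F [ 0.6 -0.5 -1.1]
```

View pics/c5.png

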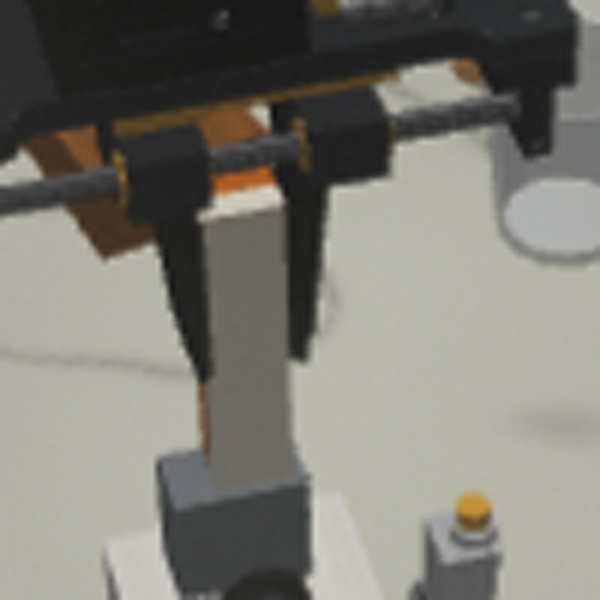

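The blank now hangs free. Its front face corners in the crop are (203,222), (282,210), (212,487) and (295,475).

```bash
cat > bf.py <<'E'
from h import *
from scipy.optimize import least_squares
def bfit(f_,uv,idx,tcp,h,dy=.0014):
    loc=np.array([[-.012,-.009,.11],[.012,-.009,.11],[-.012,-.009,0],[.012,-.009,0],[-.012,.009,.11],[.012,.009,.11]])[idx]
    def P(v,l):   # v: x, slide s (grip height on blank), roll, pitch
        return (l-[0,0,v[1]])@Ro.from_euler('xyz',[v[2],v[3],h]).as_matrix().T+[v[0],tcp[1]+dy,tcp[2]+.019]
    f=lambda v:(proj(f_,P(v,loc))-uv).ravel()
    r=least_squares(f,[tcp[0],.08,0,0],x_scale=[.01,.01,.05,.05])
    print('x,s,roll,pitch',r.x.round(4),'bottom',P(r.x,np.zeros((1,3))).round(4),'res',r.fun.round(1))
E
python3 - <<'E'
from bf import *
s=lambda u,v:(250+u/6,220+v/6)
for dy in(-.001,.0014,.004): bfit('side3',np.array([s(203,222),s(282,210),s(212,487),s(295,475)]),[0,1,2,3],(.536,-.0381,.1476),.0235,dy)
# reference: in the rack before lifting, side1 (crop x400+,4px)
s=lambda u,v:(220+(u-400)/4,150+v/4)
bfit('side1',np.array([s(590,252),s(640,240),s(600,372),s(647,357)]),[0,1],(.5516,.2162,.0727),.2) if 0 else None
E
```

```text
x,s,roll,pitch [ 0.5369  0.0711  0.0651 -0.0007] bottom [[ 0.5369 -0.0345  0.0956]] res [-0.4  0.3  0.5 -0.4  0.4  0.4 -0.5 -0.3]
x,s,roll,pitch [ 0.5374  0.0734  0.0616 -0.    ] bottom [[ 0.5373 -0.0322  0.0933]] res [-0.3  0.3  0.4 -0.3  0.4  0.4 -0.6 -0.3]
x,s,roll,pitch [0.5379 0.0759 0.0577 0.0008] bottom [[ 0.5378 -0.0297  0.0908]] res [-0.3  0.3  0.4 -0.3  0.5  0.3 -0.6 -0.3]
```

To row units: 0.034 m / 0.8 = 0.0425, 0.03 m / 0.8 = 0.0375.

Request:
steer_hand(ticks="0.1 -0.0056 -0.0013 0 0;0.1 -0.0056 -0.0013 0 0;0.1 -0.0056 -0.0013 0.0188 0;0.1 -0.0056 -0.0013 0.0375 0;0.1 -0.0056 -0.0013 0.0425 0;0.1 -0.0056 -0.0013 0.0425 0")

```text
clock: 6.6
tcp_pos: [0.5337, -0.0428, 0.1115]
eef_rot: [0.699, 0.715, -0.001, -0.002]
force: [-0.3, 0.2, -0.3]
width: 0.251
gripper_force: 25.0
```

```bash
python3 -c "
from h import *
to(.535,-.0426,.089,.0235)"
```

```text
t 6.6 tcp [ 0.5337 -0.0428  0.1115] head 0.023 shift [0.0001 0.0014 0.0224] turn -0.0005 w 0.251 gf 24.99957874417305 F [-0.3  0.2 -0.3]
```

To row units: 0.021 m / 0.8 = 0.0263, 0.014 m / 0.8 = 0.0175.

Request:
steer_hand(ticks="0.1 0 0.0013 0.0088 0;0.1 0 0.0013 0.0175 0;0.1 0 0.0013 0.0263 0;0.1 0 0.0013 0.0263 0")

```text
clock: 7.0
tcp_pos: [0.5351, -0.0428, 0.0912]
eef_rot: [0.699, 0.715, -0.001, -0.001]
force: [-1.1, 0.7, -0.7]
width: 0.25
gripper_force: 25.0
```

Request:
steer_hand(ticks="0.1 0 0 0.0063 0;0.1 0 0 0.0125 0;0.1 0 0 0.0125 0")

```text
clock: 7.3
tcp_pos: [0.5362, -0.043, 0.0825]
eef_rot: [0.699, 0.715, 0.0, 0.0]
force: [0.4, 0.4, 0.6]
width: 0.251
gripper_force: 25.0
```

To row units: 0.006 m / 0.8 = 0.0075, 0.003 m / 0.8 = 0.0038.

Request:
steer_hand(ticks="0.1 0 0 0.0038 0;0.1 0 0 0.0075 0;0.1 0 0 0.0075 0;0.1 0 0 0.0075 0")

```text
clock: 7.7
tcp_pos: [0.5367, -0.0432, 0.0819]
eef_rot: [0.699, 0.715, -0.0, -0.0]
force: [-10.6, 1.5, 24.2]
width: 0.251
gripper_force: 25.0
```

To row units: -0.007 m / 0.8 = -0.0088, -0.0015 m / 0.8 = -0.0019.

Request:
steer_hand(ticks="0.1 0 0 -0.0075 0;0.1 0 0 -0.0088 0;0.1 0 -0.0019 -0.0088 0;0.1 0 -0.0019 -0.0088 0;0.1 0 -0.0019 -0.0088 0")

```text
clock: 8.2
tcp_pos: [0.5339, -0.043, 0.0828]
eef_rot: [0.699, 0.715, -0.0, -0.001]
force: [-0.4, -0.4, 0.5]
width: 0.249
gripper_force: 25.0
```

Request:
steer_hand(ticks="0.1 0 0 0.0038 0;0.1 0 0 0.0075 0;0.1 0 0 0.0075 0;0.1 0 0 0.0075 0")

```text
clock: 8.6
tcp_pos: [0.5348, -0.0431, 0.0819]
eef_rot: [0.699, 0.715, -0.001, -0.001]
force: [-10.5, 2.4, 23.2]
width: 0.25
gripper_force: 25.0
```

```bash
python3 - <<'E'
from h import *
b=snap('side','side4')['pixels']
cv2.imwrite('pics/c6.png',cv2.resize(b[260:360,250:350],(600,600),interpolation=2))
E
```

```text
(no output)
```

View pics/c6.png

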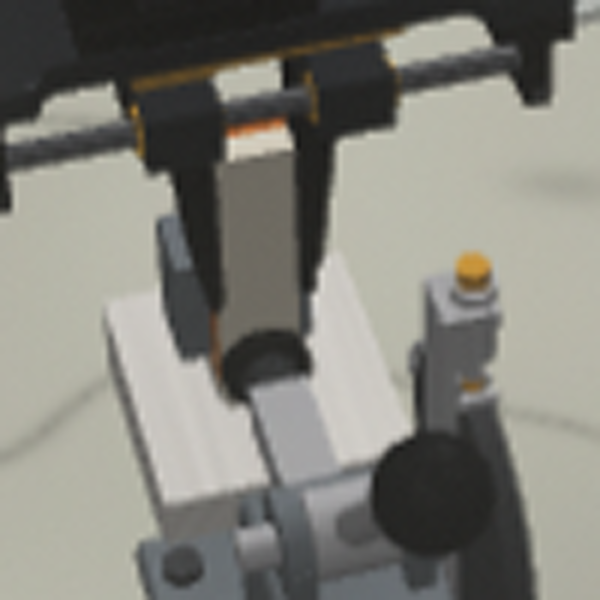

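The side crop shows the blank between jaw and pad, its front-face edges near u=217 and u=299 at row 300, the top at (222,160) and (293,150). It's resting on the slot rim. I'll compare this with the projected clamp centreline.

```bash
python3 - <<'E'
from bf import *
s=lambda u,v:(250+u/6,260+v/6)
cy=1.5943;C=np.array([.538,-.1122])
W=lambda x,y,z:[C[0]+np.cos(cy)*x-np.sin(cy)*y,C[1]+np.sin(cy)*x+np.cos(cy)*y,z]
px=lambda P:((proj('side4',P)-[250,260])*6).round(0).tolist()
for z in(.05,.07,.09,.12,.14): print(z,px([W(.0665,.012,z),W(.0665,-.012,z)]))
print('pad c/top',px([W(.0615,0,.05),W(.0615,0,.064),W(.0615,.014,.05),W(.0615,-.014,.05)]),'jaw',px([W(.086,.022,.072),W(.112,.022,.072),W(.086,.022,.03),W(.086,-.022,.072)]))
print('nest',px([W(.12,.04,.03),W(.12,-.04,.03),W(.03,.04,.03),W(.0655,.0135,.03),W(.0865,.0135,.03)]),'knob',px([W(-.123,0,.191)]))
# subpixel-ish edges: scan rows for blank face
im=cv2.cvtColor(cv2.imread('pics/side4.png'),6).astype(int)
for r in(288,294,300,306,312,316): print((r-260)*6+3, im[r,280:306])
E
```

```text
0.05 [[221.0, 358.0], [296.0, 342.0]]
0.07 [[218.0, 313.0], [294.0, 297.0]]
0.09 [[215.0, 267.0], [292.0, 251.0]]
0.12 [[210.0, 195.0], [289.0, 178.0]]
0.14 [[206.0, 145.0], [286.0, 129.0]]
pad c/top [[263.0, 362.0], [261.0, 330.0], [219.0, 371.0], [307.0, 352.0]] jaw [[171.0, 271.0], [153.0, 215.0], [179.0, 365.0], [309.0, 243.0]]
nest [[102.0, 303.0], [340.0, 253.0], [163.0, 507.0], [220.0, 406.0], [205.0, 358.0]] knob [[429.0, 499.0]]
171 [ 35  35  34  34  34  53 107 106 105 105 105 106 105 106 105 107 106 105
  98  46  36  33  34  34  41  96]
207 [ 34  36  35  35  35  40  72 106 106 106 106 106 106 107 106 107 106 106
 101  62  35  35  35  35  83 186]
243 [106  42  37  36  37  36  56 106 106 106 107 105 107 106 107 108 105 107
 104  78  38  36  37  63 148 185]
279 [ 67  64  63  40  38  38  45  88 106 106 108 107 105 107 106 107 107 106
 104  81  39  38  85 200 202 201]
315 [ 65  64  63  63  64  58  77 108 107 106 107 107 106 107 107 108 107 107
 107 102  64  94 192 204 204 203]
339 [ 65  66  66  65  65  66  92 107 106  93  58  41  43  43  43  43  43  43
  43  46  87 177 203 205 204 203]
```

To row units: -0.004 m / 0.8 = -0.005, 0.0015 m / 0.8 = 0.0019.

Request:
steer_hand(ticks="0.1 0 0 -0.005 0;0.1 0.0019 0 -0.005 0;0.1 0.0019 0 -0.005 0;0.1 0.0019 0 0 0;0.1 0.0019 0 0 0")

```text
clock: 9.15
tcp_pos: [0.5339, -0.0412, 0.0766]
eef_rot: [0.699, 0.715, -0.0, -0.001]
force: [0.3, 0.3, -0.3]
width: 0.251
gripper_force: 25.0
```

```bash
python3 -c "
from h import *
print(bot.observe()['moment']);to(.535,-.0415,.08,.0235)"
```

```text
[0.04560397 0.03006203 0.00866825]
t 9.15 tcp [ 0.5339 -0.0412  0.0766] head 0.0229 shift [-0.0003  0.0011 -0.0034] turn -0.0006 w 0.251 gf 24.999534487724304 F [ 0.3  0.3 -0.3]
```

It has entered the slot: the TCP is 5 mm below the rim contact with no force. I'm lowering it further.

To row units: 0.009 m / 0.8 = 0.0113, 0.006 m / 0.8 = 0.0075.

Request:
steer_hand(ticks="0.1 0 0 0.0038 0;0.1 0 0 0.0075 0;0.1 0 0 0.0113 0;0.1 0 0 0.0113 0")

```text
clock: 9.55
tcp_pos: [0.534, -0.0409, 0.0676]
eef_rot: [0.699, 0.715, 0.0, -0.001]
force: [1.3, 3.7, -3.7]
width: 0.25
gripper_force: 25.0
```

Request:
steer_hand(ticks="0.1 0 0 0.0025 0;0.1 0 0 0.0063 0;0.1 0 0 0.0063 0")

```text
clock: 9.85
tcp_pos: [0.5347, -0.0408, 0.0636]
eef_rot: [0.699, 0.715, 0.001, -0.0]
force: [0.8, 4.9, 0.3]
width: 0.251
gripper_force: 25.0
```

To row units: 0.0035 m / 0.8 = 0.0044, 0.002 m / 0.8 = 0.0025.

Request:
steer_hand(ticks="0.1 0 0 0.0025 0;0.1 0 0 0.0044 0;0.1 0 0 0.0044 0")

```text
clock: 10.15
tcp_pos: [0.535, -0.0408, 0.0622]
eef_rot: [0.699, 0.715, 0.001, -0.001]
force: [-4.5, 6.2, 12.2]
width: 0.251
gripper_force: 25.0
```

To row units: -0.001 m / 0.8 = -0.0013.

Request:
steer_hand(ticks="0.3 0 0 -0.0013 0;0.5 0 0 -0.0013 0;0.7 0 0 -0.0013 0;0.7 0 0 -0.0013 0;0.7 0 0 -0.0013 0;0.7 0 0 -0.0013 0;0.7 0 0 -0.0013 0")

```text
clock: 10.85
tcp_pos: [0.5344, -0.0416, 0.0611]
eef_rot: [0.699, 0.715, -0.0, -0.0]
force: [-0.7, -0.0, -0.5]
width: 0.693
gripper_force: 0.0
```

Request:
steer_hand(ticks="0.7 0 0 -0.05 0;0.7 0 0 -0.1125 0;0.7 0 0 -0.175 0;0.7 0 0 -0.225 0;0.7 0 0 -0.225 0;0.7 0 0 -0.225 0")

```text
clock: 11.45
tcp_pos: [0.5351, -0.0417, 0.2426]
eef_rot: [0.699, 0.715, 0.001, 0.001]
force: [-0.8, 0.4, -0.1]
width: 0.7
gripper_force: 0.0
```

```bash
python3 - <<'E'
from h import *
to(.5408,-.2351,.24,.0235)
b=snap('side','side5')['pixels'];a=snap('top','top5')['pixels']
A=np.zeros((600,800,3),np.uint8)
A[:,:600]=cv2.resize(b[260:360,250:350],(600,600),interpolation=2);A[:,600:]=cv2.resize(a[230:305,325:350],(200,600),interpolation=2)
cv2.imwrite('pics/c7.png',A)
E
```

```text
t 11.45 tcp [ 0.5351 -0.0417  0.2426] head 0.0231 shift [-0.1935  0.0012  0.0027] turn -0.0004 w 0.7 gf 0.0 F [-0.8  0.4 -0.1]
```

View pics/c7.png

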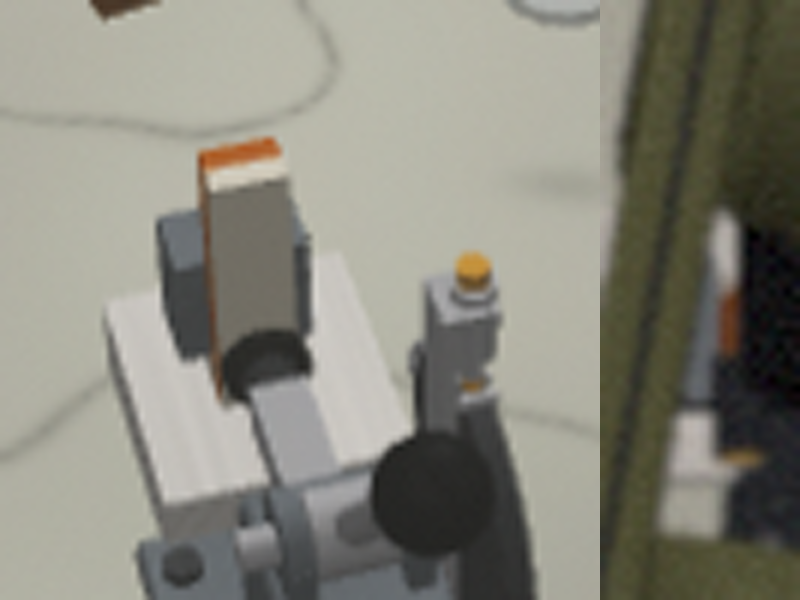

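The blank stands home and upright: its top front edge at (208,190)–(289,178) matches the projection for z = 0.12. Next is the knob.

To row units: -0.1935 m / 0.8 = -0.2419, -0.12 m / 0.8 = -0.15.

Request:
steer_hand(ticks="0.7 -0.05 0 0 0;0.7 -0.1 0 0 0;0.7 -0.15 0.0013 0 0;0.7 -0.2 0.0013 0 0;0.7 -0.2419 0.0013 0 0;0.7 -0.2419 0.0013 0 0;0.7 -0.2419 0.0013 0.0375 0;0.7 -0.2419 0.0013 0.075 0;0.7 -0.2419 0.0013 0.0875 0;0.7 -0.2419 0.0013 0.0875 0")

```text
clock: 12.55
tcp_pos: [0.5382, -0.2334, 0.1677]
eef_rot: [0.699, 0.715, -0.001, -0.003]
force: [-0.1, 0.2, 0.5]
width: 0.697
gripper_force: 0.0
```

```bash
python3 - <<'E'
from h import *
to(.5408,-.2351,.172,.0235)
E
```

```text
t 12.55 tcp [ 0.5382 -0.2334  0.1677] head 0.0236 shift [-0.0018  0.0025 -0.0044] turn 0.0001 w 0.697 gf 0.0 F [-0.1  0.2  0.5]
```

The manual's scale: shifts go in shares of 0.8 m and turns go in shares of pi rad. Converting my numbers, -0.003 m / 0.8 = -0.0038, -0.001 m / 0.8 = -0.0013.

Request:
steer_hand(ticks="0.4 -0.0013 0.0013 -0.0038 0;0.4 -0.0013 0.0013 -0.0038 0;0.4 -0.0013 0.0013 -0.0038 0;0.2 -0.0013 0.0013 -0.0038 0;0.2 -0.0013 0.0013 -0.0038 0;0.2 -0.0013 0.0013 -0.0038 0;0.2 -0.0013 0.0013 -0.0038 0;0.2 -0.0013 0.0013 -0.0038 0", grip_n=40)

```text
clock: 13.35
tcp_pos: [0.5403, -0.2361, 0.1747]
eef_rot: [0.699, 0.715, -0.001, -0.001]
force: [-5.4, 0.3, 4.3]
width: 0.297
gripper_force: 40.0
```

```bash
python3 - <<'E'
from h import *
to(.5408,-.2351,.172,.0235)
b=snap('side','side6')['pixels']
cv2.imwrite('pics/c8.png',cv2.resize(b[270:390,250:370],(600,600),interpolation=2))
r,th0=.135,np.radians(52)
for n in(1,2,3,3.5,4): t=th0-n*.1745; print(n,'dout',r*(np.cos(t)-np.cos(th0)),'down',r*(np.sin(th0)-np.sin(t)))
E
```

```text
t 13.35 tcp [ 0.5403 -0.2361  0.1747] head 0.023 shift [0.001  0.0005 0.0027] turn -0.0005 w 0.297 gf 40.00118851661682 F [-5.4  0.3  4.3]
1 dout 0.017207277996186283 down 0.01604551672156143
2 dout 0.031367482685620854 down 0.03483481223930929
3 dout 0.042050525318240606 down 0.055797198148589106
3.5 dout 0.04598229355640018 down 0.06689639447847767
4 dout 0.04893192919660329 down 0.07829598263937436
```

To row units: 0.0348 m / 0.8 = 0.0435, -0.0314 m / 0.8 = -0.0393.

Request:
steer_hand(ticks="0.2 -0.0056 0 0.0046 0;0.2 -0.0113 0 0.0095 0;0.2 -0.0165 0 0.0146 0;0.2 -0.0215 0 0.02 0;0.2 -0.0263 0 0.0256 0;0.2 -0.0309 0 0.0314 0;0.2 -0.035 0 0.0375 0;0.2 -0.0393 0 0.0435 0;0.2 -0.0393 0 0.0435 0;0.2 -0.0393 0 0.0435 0", grip_n=45)

```text
clock: 14.4
tcp_pos: [0.5412, -0.2686, 0.1403]
eef_rot: [0.699, 0.715, -0.001, 0.0]
force: [-5.4, -2.9, 6.8]
width: 0.296
gripper_force: 45.0
```

```bash
cat >> h.py <<'E'
def lev():
    o=bot.observe(); p=o['tcp_pos']; s0=np.array([-.2361,.1747]); k0=.135*np.array([-np.cos(np.radians(52)),np.sin(np.radians(52))])
    d=np.array([p[1],p[2]])-s0+k0; print('t',o['clock'],'ang from start',np.radians(52)-np.arctan2(d[1],-d[0]),'r',np.hypot(*d),'w',o['width'],'F',np.round(o['force'],1),'tcp',p.round(4))
E
python3 -c "
from h import *
lev()"
```

```text
t 14.4 ang from start 0.3507778144249345 r 0.136207623033988 w 0.29587780218140985 F [-5.4 -2.9  6.8] tcp [ 0.5412 -0.2686  0.1403]
```

To row units: 0.032 m / 0.8 = 0.04, 0.0265 m / 0.8 = 0.0331.

Request:
steer_hand(ticks="0.2 -0.0038 0 0.0063 0;0.2 -0.0073 0 0.0129 0;0.2 -0.0104 0 0.0195 0;0.2 -0.0134 0 0.0263 0;0.2 -0.016 0 0.0331 0;0.2 -0.0183 0 0.04 0;0.2 -0.0183 0 0.04 0;0.2 -0.0183 0 0.04 0")

```text
clock: 15.2
tcp_pos: [0.5417, -0.2842, 0.1096]
eef_rot: [0.699, 0.715, -0.001, 0.001]
force: [-8.4, -3.0, 10.1]
width: 0.299
gripper_force: 45.0
```

```bash
python3 -c "
from h import *
lev()"
```

```text
t 15.2 ang from start 0.6025840817358206 r 0.13753010960852038 w 0.2986395715939327 F [-8.4 -3.  10.1] tcp [ 0.5417 -0.2842  0.1096]
```

Request:
steer_hand(ticks="0.2 -0.0013 0 0.005 0;0.2 -0.0019 0 0.01 0;0.2 -0.0025 0 0.0138 0;0.2 -0.0025 0 0.0138 0;0.2 -0.0025 0 0.0138 0")

```text
clock: 15.7
tcp_pos: [0.5418, -0.2874, 0.0986]
eef_rot: [0.699, 0.715, -0.002, 0.002]
force: [-8.0, -8.2, 8.4]
width: 0.297
gripper_force: 45.0
```

```bash
python3 - <<'E'
from h import *
lev()
b=snap('side','side7')['pixels'];a=snap('top','top7')['pixels']
cv2.imwrite('pics/c9.png',cv2.resize(b[260:400,240:380],(600,600),interpolation=2))
E
```

```text
t 15.7 ang from start 0.6859779779363329 r 0.13783314583200829 w 0.2965617864371785 F [-8.  -8.2  8.4] tcp [ 0.5418 -0.2874  0.0986]
```

View pics/c9.png

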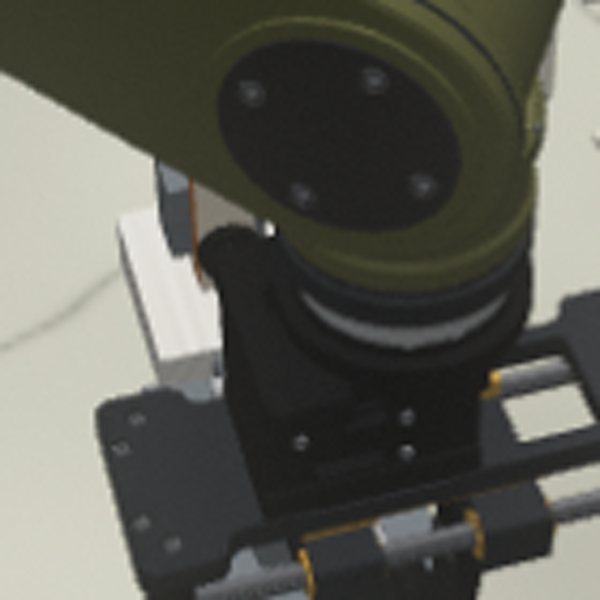

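The arm occludes most of the clamp in this view. The blank is still in place beside the jaw at (225,200), and the arm is well clear of it. Lever angle is about 0.67–0.69 from two estimates, so I'll hold briefly, check and hand in.

To row units: 0.001 m / 0.8 = 0.0013.

Request:
steer_hand(ticks="0.2 0.0013 0 0.0013 0;0.2 0.0013 0 0.0013 0;0.2 0.0013 0 0.0013 0;0.2 0.0013 0 0.0013 0;0.2 0.0013 0 0.0013 0")

```text
clock: 16.3
tcp_pos: [0.5418, -0.2875, 0.0982]
eef_rot: [0.699, 0.715, -0.003, 0.003]
force: [-8.9, -11.1, 9.7]
width: 0.296
gripper_force: 45.0
```

```bash
python3 -c "
from h import *
lev(); print(bot.hand_in())"
```

```text
t 16.3 ang from start 0.6889422269970936 r 0.1378426002379009 w 0.29606804468433645 F [ -8.9 -11.1   9.7] tcp [ 0.5418 -0.2875  0.0982]
the job is handed in; nothing more can be done
None
```

The blank is home and upright in the clamp slot and let go, and the job is handed in at 16.3 s with the gripper still holding the lever at the fourth click (about 0.69 rad, worked out from the arm's position); the hand-in returned no verdict.

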